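# Lids back on the spares containers

## Task

The lids of the four open spares containers lie in one stack on the table. Take the stack apart and close each container with the lid that fits it, so that every lid sits square on its container, level and fully down on the rim, and let go.

Things in the scene. Friction and masses are not known exactly. Their poses are not given: they have to be found in the camera images.
- round_lid: Loose grey plastic lid, round, 40 mm in diameter. Plate 16 mm thick, under it a centred plug 8 mm deep (round, 18 mm in diameter) that goes into the container's mouth. Origin: centre of the plug's underside, z up, any yaw serves. Plate from 8 to 24 mm above the origin; take it by its edges. Starts on top of the stack.
- square_lid: Loose grey plastic lid, 56 x 56 mm square. Plate 16 mm thick, under it a centred plug 8 mm deep (34 x 34 mm) that goes into the container's mouth. Origin: centre of the plug's underside, z up, x along one side. Plate from 8 to 24 mm above the origin; take it by its edges. Starts second from the top, under the round lid.
- oblong_lid: Loose grey plastic lid, 100 x 56 mm rectangular, the middle-sized one. Plate 16 mm thick, under it a centred plug 8 mm deep (60 x 34 mm) that goes into the container's mouth. Origin: centre of the plug's underside, z up, x along the long side. Plate from 8 to 24 mm above the origin; take it by its edges. Starts third from the top, under the square lid.
- long_lid: Loose grey plastic lid, 160 x 56 mm rectangular, the longest of the four. Plate 16 mm thick, under it a centred plug 8 mm deep (110 x 34 mm) that goes into the container's mouth. Origin: centre of the plug's underside, z up, x along the long side. Plate from 8 to 24 mm above the origin; take it by its edges. Starts at the bottom of the stack, on the table.
- round_pot: Open white plastic pot, 36 mm in diameter, 85 mm high (inside of the mouth 30 mm in diameter, wall 3 mm, rim 85 mm above its origin), standing upright and fast on the table. Origin: centre of its underside, z up. With its lid on, the plate rests on the rim, so the lid's origin is 8 mm below the rim (77 mm above this origin).
- square_box: Open white plastic box, 52 x 52 x 90 mm (inside of the mouth 46 x 46 mm, wall 3 mm, rim 90 mm above its origin), standing upright and fast on the table. Origin: centre of its underside, z up. With its lid on, the plate rests on the rim, so the lid's origin is 8 mm below the rim (82 mm above this origin).
- oblong_box: Open white plastic box, 96 x 52 x 75 mm (long side along its x; inside of the mouth 90 x 46 mm, wall 3 mm, rim 75 mm above its origin), standing upright and fast on the table. Origin: centre of its underside, z up. With its lid on, the plate rests on the rim, so the lid's origin is 8 mm below the rim (67 mm above this origin).
- long_box: Open white plastic box, 156 x 52 x 60 mm (long side along its x; inside of the mouth 150 x 46 mm, wall 3 mm, rim 60 mm above its origin), standing upright and fast on the table. Origin: centre of its underside, z up. With its lid on, the plate rests on the rim, so the lid's origin is 8 mm below the rim (52 mm above this origin).
Mind the look-alikes: they are no part of the job. What is shaped like the round_lid but turquoise or yellow is not meant.

How it is judged:
By the outcome, as a careful person would: the job done as asked, in the order asked, and still so for the second after the job is handed in, with the robot touching nothing.
It also fails if it takes over 120 s, if anything falls off the work surface, if the arm or the gripper's body presses on something with over 40 N, if the wrist force passes 120 N, or if a joint passes its speed limit or range.

## Robot

A 7-joint arm with a two-finger parallel gripper is mounted at the origin on a cart in front of the work surface, level with it; the furniture and walls round the work are solid. World frame = base frame: x ahead of the robot, y to its left, z up, the work surface at z = 0. Lengths are in mm, angles in rad, forces in N, time in s.
With the tool pointing down it reaches from about 400 to 900 mm from the base axis. Payload 5.6 kg.
Tool frame: the origin (TCP) lies midway between the tips of the shut fingers; the grasp point (between the pads) lies 19 mm behind it; z points along the fingers, y is the line along which they close (so a half turn about z gives the same grasp; the last joint's range is limited). The gripper opens to 92 mm and grips with 3 to 60 N. Pads are 20 mm wide; open, the fingers measure 128 mm over their backs; the gripper's body (75 mm by 189 mm) begins 69 mm behind the grasp point.
Start: joints at [1.298, 0.468, -0.012, 1.603, 0.006, 1.071, -0.056], TCP at [148.016, -632.93, 214.592] pointing down, gripper open.
Joint ranges: [-2.53, 2.53], [-0.31, 2.02], [-1.57, 1.55], [0.28, 2.44], [-1.29, 4.43], [0.15, 1.84], [-2.92, 2.92]. Speed limits (rad/s): [2.57, 2.57, 3.14, 3.14, 3.14, 3.14, 3.14].

## Interface

Orientations are given as a rotation vector (axis times angle).
In Python, from cell import robot, grip, kin, viewer gives the robot as it stands. Calls block until the motion is done:
- robot.movep(position, orientation): joint-space move of the TCP to a pose.
- robot.servo_line(position, feed=150, rotation=None): straight line of the TCP; rotation=None keeps the orientation; feed is the mean speed in mm/s.
- robot.goto_joints(angles): joint-space move.
- grip(opening, newtons=None): opening from 0.0 (shut) to 1.0 (fully open); newtons is the grip in N (None keeps the last); returns when the fingers have stopped.
- robot.hold(seconds).
- kin.ik(position, orientation): joint angles nearest the present ones, or None.
- robot.observe(): the state.
- viewer.read_camera(name): name is "side" or "top" or "wrist"; returns the picture (400x640x3 uint8, red, green, blue); there is no depth.
- viewer.camera_info(name): a dict with "camera_matrix" (3x3 intrinsics, pixels), "k1" (the pictures are not rectified: a ray, as slopes to the right and down, at radius r is drawn at 1 + k1 r^2 times it, then the intrinsics apply), "R" (3x3) and "t" (3): a world point X has camera coordinates R X + t. Camera axes: x right, y down, z forward; pixel columns grow to the right and rows downward; lengths in mm; the calibration is good to about 2 mm. A picture is of the moment at which its call begins: read the wrist's pose just before it. camera_info takes no time and is no camera call; for the wrist camera it gives the pose at the moment of the call.
A pose or a line that the arm cannot do raises robot.IKError and nothing moves.
- robot.job_done(): hands the job in; it is judged then, once.
Trained networks look in the newest picture that a camera, given by its name, has taken for a name from the list of things; names that differ only in an ending like _2 or _b are one class to them, and where a whole thing is asked for, a point or a joint stands for the part that bears it (a point fixed in the world has none). Each returns a list of dicts, best first, with "confidence" (0 to 1); they miss things now and then, are a little off and sometimes report something else, mostly with a low value. They report only what shows in the picture. A call takes as long as a camera call. They do not tell look-alikes from the thing itself.
- viewer.silhouettes(name, camera): "mask" (400x640 bool, what is visible of it).
- viewer.pinpoint(name, camera): "at" ([x, y, z] in mm, in the coordinates of the camera as it stood for that picture, good to about 4 mm: a listed point, or the origin of a listed thing).
The state is a dict: "t": time; "joints": joint angles; "joint_velocities": joint speeds; "joint_torque": joint torques, N m; "tcp_pos": TCP position; "tcp_rot": TCP orientation; "contact_force": force on the tool from outside, world axes, zero at the start; "wrist_torque": the same for the moment, N m; "grip_width": opening from 0.0 (shut) to 1.0 (fully open); "grip_force": force on a finger pad.
Only numpy, scipy, OpenCV 4.12 (cv2) and the standard library are available. Lean on these libraries where they do the work, as an engineer would, in place of code of your own. Each camera call takes 0.05 s, during which the arm holds its last target. There are 200 camera calls.

## Working session

There is one attempt and no reset: what is moved stays moved. The work goes in short steps, each a Python script; the robot and the scene stay as the last script left them, time stands still between calls to the robot, and variables do not carry over. Pictures are saved under pics/ and viewed, at most 14 in all, crops included, and the job is handed in when it is done.

```bash
ls; mkdir -p pics; python3 - <<'E'
from cell import robot, grip, kin, viewer
import cv2,numpy as np
for c in ("top","side","wrist"):
    im=viewer.read_camera(c); cv2.imwrite(f"pics/a_{c}.png",im[...,::-1])
    I=viewer.camera_info(c); R=np.array(I["R"]);t=np.array(I["t"])
    print(c,np.round(-R.T@t),I["camera_matrix"],I["k1"],np.round(R,2).tolist())
    if c=="wrist": continue
    for n in "round_lid square_lid oblong_lid long_lid round_pot square_box oblong_box long_box".split():
        print(n,[(round(d["confidence"],2),np.round(R.T@(np.array(d["at"])-t)).tolist()) for d in viewer.pinpoint(n,c)][:4])
print(robot.observe())
E
```

```text
pics
top [361. -79. 998.] [[369.58851523   0.         319.6522433 ]
 [  0.         369.58851523 204.72444387]
 [  0.           0.           1.        ]] -0.0063590325462108644 [[0.03, -1.0, 0.01], [-0.98, -0.03, -0.19], [0.19, -0.01, -0.98]]
round_lid [(0.71, [437.0, -336.0, -5.0]), (0.58, [507.0, -242.0, 71.0]), (0.51, [611.0, -349.0, -4.0]), (0.31, [499.0, -78.0, -4.0])]
square_lid [(0.57, [513.0, -248.0, 51.0])]
oblong_lid [(0.91, [513.0, -244.0, 23.0])]
long_lid [(0.73, [518.0, -246.0, 2.0])]
round_pot [(0.51, [525.0, 230.0, -0.0])]
square_box [(0.74, [515.0, -244.0, 25.0]), (0.61, [535.0, -395.0, 2.0])]
oblong_box [(0.65, [502.0, -79.0, -1.0])]
long_box [(0.61, [488.0, 78.0, -1.0]), (0.35, [500.0, -76.0, -1.0])]
side [-151.  740.  982.] [[517.16717008   0.         322.51293515]
 [  0.         517.16717008 196.25932326]
 [  0.           0.           1.        ]] -0.1659294935734395 [[-0.75, -0.66, 0.01], [-0.43, 0.48, -0.76], [0.5, -0.58, -0.65]]
round_lid [(0.62, [438.0, -335.0, 3.0]), (0.61, [609.0, -347.0, -2.0])]
square_lid [(0.45, [515.0, -244.0, 48.0])]
oblong_lid [(0.81, [
[... 520 characters left out ...]
 array([ 1.29799915,  0.46747155, -0.01160052,  1.60267332,  0.00598561,
        1.07139425, -0.05634487]), 'joint_velocities': array([-0.00140176,  0.0009677 ,  0.00066627, -0.00041417, -0.0002513 ,
       -0.00043839, -0.00090242]), 'joint_torque': array([ 1.31262630e-05, -5.20408273e+01, -1.19055819e-02, -2.44050747e+01,
       -5.64996991e-02,  1.13075148e-02,  3.63714196e-05]), 'tcp_pos': array([ 148.02585812, -632.94716907,  214.62189827]), 'tcp_rot': array([ 3.12080958e+00,  3.59968776e-01, -1.87989280e-05]), 'contact_force': array([0.43375424, 0.58541026, 0.26601538]), 'wrist_torque': array([ 0.02967693, -0.0070131 ,  0.0268016 ]), 'grip_force': 0.0, 'grip_width': 0.9985581564282109}
```

```bash
python3 - <<'E'
import cv2
a=cv2.imread("pics/a_top.png"); cv2.imwrite("pics/b.png",cv2.resize(a,(800,500)))
a=cv2.imread("pics/a_side.png"); cv2.imwrite("pics/c.png",cv2.resize(a,(800,500)))
E
```

```text
(no output)
```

View pics/b.png

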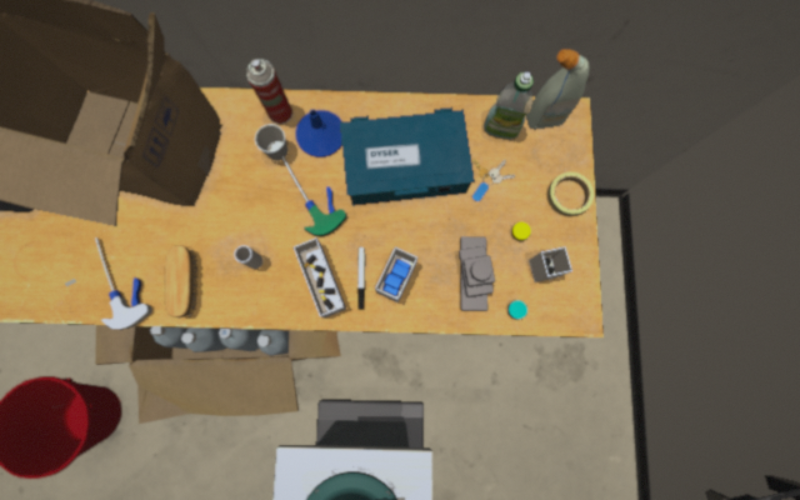

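View pics/c.png

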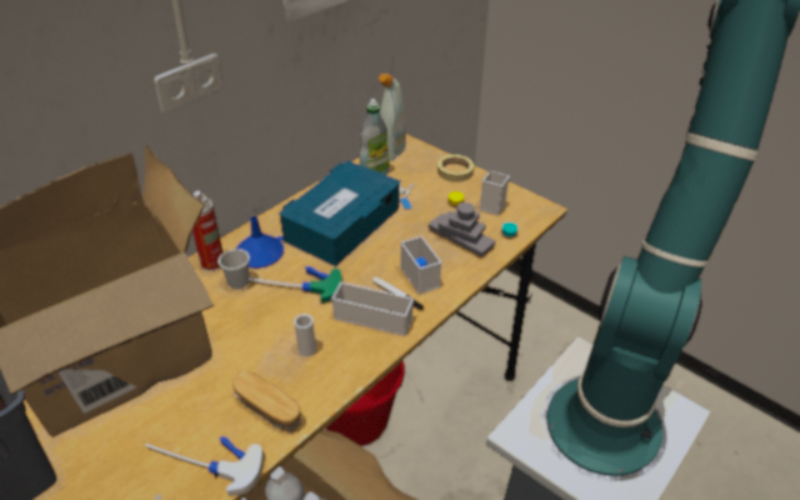

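The stack is at about px (478,272) in the top view. The square box is at (555,262), the oblong box at (397,275), the long box at (320,278) and the round pot at (248,257). The turquoise (517,310) and yellow (521,231) discs are the decoys. Next I'll take wrist views over each and fit their poses from the silhouettes.

```bash
cat > h.py <<'E'
from cell import robot, grip, kin, viewer
import cv2, numpy as np
from scipy.optimize import minimize
D={"round_lid":(40,40,8,24),"square_lid":(56,56,8,24),"oblong_lid":(100,56,8,24),"long_lid":(160,56,8,24),
   "round_pot":(36,36,0,85),"square_box":(52,52,0,90),"oblong_box":(96,52,0,75),"long_box":(156,52,0,60)}
def rv(yaw): return np.pi*np.array([np.cos(yaw/2),np.sin(yaw/2),0])   # tool down, tool x at yaw
def project(I,X):
    return cv2.projectPoints(np.asarray(X,float),cv2.Rodrigues(np.array(I["R"]))[0],np.array(I["t"],float),
        np.array(I["camera_matrix"]),np.array([I["k1"],0,0,0,0.]))[0][:,0]
def corners(n,p,z0):
    a,b,l,h=D[n]; x,y,w=p
    if n.startswith("round"):
        t=np.linspace(0,2*np.pi,24,False); P=np.c_[np.cos(t),np.sin(t)]*a/2
    else: P=np.array([[1,1],[-1,1],[-1,-1],[1,-1]])*[a/2,b/2]
    c,s=np.cos(w),np.sin(w); P=P@np.array([[c,s],[-s,c]])+[x,y]
    return np.r_[np.c_[P,np.full(len(P),z0+l)],np.c_[P,np.full(len(P),z0+h)]]
def hullmask(px):
    m=np.zeros((800,1280),np.uint8)
    cv2.fillConvexPoly(m,np.round(cv2.convexHull(px.astype(np.float32))[:,0]*2*16).astype(np.int32),1,shift=4); return m>0
def fit(n,I,mask,p0,z0):
    cnt=max(cv2.findContours(mask.astype(np.uint8),cv2.RETR_EXTERNAL,cv2.CHAIN_APPROX_NONE)[0],key=cv2.contourArea)[:,0].astype(np.float32)
    big=cv2.resize(mask.astype(np.float32),(1280,800))>.5
    cb=max(cv2.findContours(big.astype(np.uint8),cv2.RETR_EXTERNAL,cv2.CHAIN_APPROX_NONE)[0],key=cv2.contourArea)
    M=np.zeros((800,1280),np.uint8); cv2.fillConvexPoly(M,cv2.convexHull(cb),1); M=M>0
    S=np.array([1,1,.02])
    def cost(q):
        m=hullmask(project(I,corners(n,q*S,z0))); return 1-(m&M).sum()/(m|M).sum()
    q=np.array(p0)/S; 
    for d in (8,3): q=minimize(cost,q,method="Nelder-Mead",options=dict(initial_simplex=np.r_[[q],q+d*np.eye(3)],xatol=.05,fatol=1e-5)).x
    return q*S,1-cost(q)
def look(n,p0,z0,cam="wrist",I=None):
    "best candidate mask near p0 -> pose"
    I=I or viewer.camera_info(cam); best=None
    for d in viewer.silhouettes(n,cam):
        m=np.array(d["mask"])
        if m.sum()<50: continue
        p,s=fit(n,I,m,p0,z0)
        if np.hypot(*(p[:2]-np.array(p0)[:2]))<40 and (best is None or s>best[1]): best=(p,s,d["confidence"])
    return best
E
python3 - <<'E'
from h import *
for n,x,y,w,z in [("square_box",533,-396,.1,0),("stack",513,-245,0,0),("oblong_box",502,-79,-.3,0),("long_box",490,80,.2,0),("round_pot",526,231,0,0)]:
    robot.movep([x-20,y,230],rv(0)); 
    I=viewer.camera_info("wrist"); im=viewer.read_camera("wrist"); cv2.imwrite(f"pics/w_{n}.png",im[...,::-1])
    L=[("round_lid",72),("square_lid",48),("oblong_lid",24),("long_lid",0)] if n=="stack" else [(n,0)]
    o=im[...,::-1].copy()
    for m,z0 in L:
        b=look(m,(x,y,w),z0,I=I); print(m,None if b is None else (np.round(b[0],3),round(b[1],3),round(b[2],2)),robot.observe()["t"])
        if b: cv2.polylines(o,[cv2.convexHull(project(I,corners(m,b[0],z0)).astype(np.float32)).astype(np.int32)],True,(0,0,255),1)
        print('  pp',[(round(d["confidence"],2),np.round(np.array(I["R"]).T@(np.array(d["at"])-I["t"])).tolist()) for d in viewer.pinpoint(m,"wrist")][:3])
    cv2.imwrite(f"pics/o_{n}.png",o)
ims=[cv2.imread(f"pics/o_{n}.png")[:,120:520] for n in ("square_box","stack","oblong_box","long_box")]
cv2.imwrite("pics/mosaic.png",cv2.resize(np.vstack([np.hstack(ims[:2]),np.hstack(ims[2:])]),(600,600)))
E
```

```text
square_box (array([ 5.33872e+02, -3.96325e+02,  2.23000e-01]), np.float64(0.962), 0.88) 2.65
  pp [(0.7, [534.0, -395.0, -0.0])]
round_lid (array([ 5.11312e+02, -2.44231e+02,  1.54000e-01]), np.float64(0.958), 0.79) 3.4583
  pp [(0.86, [613.0, -343.0, -4.0]), (0.56, [441.0, -336.0, -1.0])]
square_lid (array([ 5.14689e+02, -2.44599e+02,  1.64000e-01]), np.float64(0.963), 0.62) 3.5583
  pp []
oblong_lid (array([ 5.18201e+02, -2.40923e+02,  1.36000e-01]), np.float64(0.295), 0.91) 3.6583
  pp []
long_lid (array([ 5.16616e+02, -2.42423e+02,  1.40000e-02]), np.float64(0.301), 0.6) 3.7583
  pp []
oblong_box (array([ 5.04371e+02, -7.58590e+01, -4.19000e-01]), np.float64(0.985), 0.87) 4.6167
  pp [(0.88, [503.0, -79.0, 1.0]), (0.67, [519.0, -243.0, 26.0])]
long_box (array([4.95417e+02, 8.44590e+01, 4.20000e-01]), np.float64(0.966), 0.64) 5.45
  pp [(0.97, [494.0, 84.0, 3.0])]
round_pot (array([ 5.33397e+02,  2.33336e+02, -7.10000e-02]), np.float64(0.957), 0.6) 6.2667
  pp [(0.78, [536.0, 237.0, -2.0])]
```

View pics/mosaic.png

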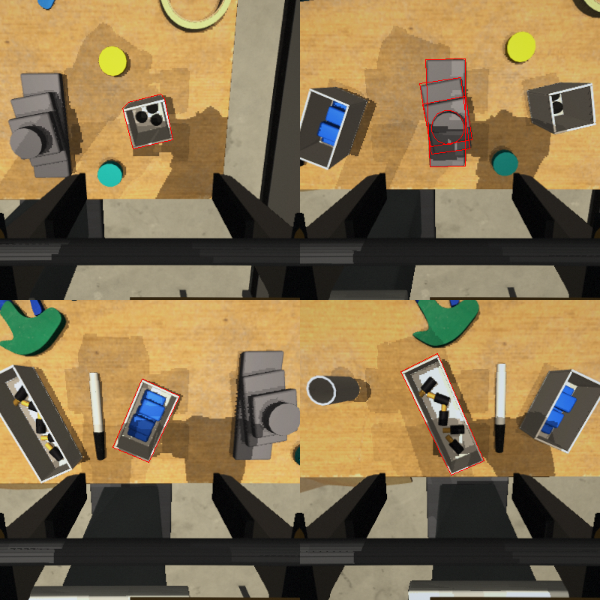

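The overlays match the square, oblong and long boxes well. The oblong and long lid masks are split by the lids above them, so I'll hull all their parts, and I'll recheck the pot.

```bash
python3 - <<'E'
s=open('h.py').read()
i=s.index("    cnt=max"); j=s.index("    big=")
s=s[:i]+s[j:]
i=s.index("    cb=max"); j=s.index("    M=np.zeros")
s=s[:i]+"    cb=np.vstack([c for c in cv2.findContours(big.astype(np.uint8),cv2.RETR_EXTERNAL,cv2.CHAIN_APPROX_NONE)[0] if cv2.contourArea(c)>200])\n"+s[j:]
open('h.py','w').write(s)
E
python3 - <<'E'
from h import *
T=[]
def doit(L,x,y,w,tx):
    robot.movep([tx,y,230],rv(0)); I=viewer.camera_info("wrist"); im=viewer.read_camera("wrist"); o=cv2.resize(im[...,::-1],None,fx=2,fy=2)
    for m,z0 in L:
        b=look(m,(x,y,w),z0,I=I); print(m,None if b is None else (np.round(b[0],3),round(b[1],3),round(b[2],2)))
        if b: cv2.polylines(o,[cv2.convexHull(project(I,corners(m,b[0],z0)).astype(np.float32)*2).astype(np.int32)],True,(0,0,255),1)
    c=(project(I,[[x,y,50]])[0]*2).astype(int); T.append(cv2.copyMakeBorder(o,200,200,200,200,cv2.BORDER_CONSTANT)[c[1]:c[1]+400,c[0]:c[0]+400])
doit([("round_pot",0)],531,233,0,540)
doit([("round_lid",72),("square_lid",48),("oblong_lid",24),("long_lid",0)],513,-243,.05,500)
cv2.imwrite("pics/m2.png",np.hstack(T)); print(robot.observe()["t"])
E
```

```text
round_pot None
round_lid (array([ 5.10903e+02, -2.44442e+02,  1.66000e-01]), np.float64(0.981), 0.67)
square_lid (array([ 5.15378e+02, -2.44509e+02,  1.82000e-01]), np.float64(0.96), 0.66)
oblong_lid (array([ 5.17737e+02, -2.42205e+02,  1.67000e-01]), np.float64(0.977), 0.59)
long_lid (array([ 5.15718e+02, -2.41432e+02,  2.00000e-03]), np.float64(0.979), 0.69)
8.675
```

View pics/m2.png

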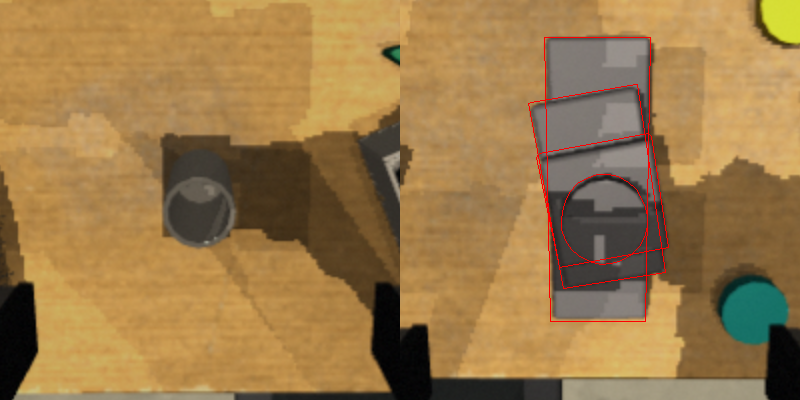

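The lid fits are tight. The pot rim is at crop (200,211) with radius ~35 px, and I'll ray-cast that to z=85. I'm also picking the round lid in this step.

```bash
cat >> h.py <<'E'
def unproj(I,uv,z):
    K=np.array(I["camera_matrix"]); R=np.array(I["R"]); C=-R.T@np.array(I["t"])
    u=cv2.undistortPoints(np.array([[uv]],float),K,np.array([I["k1"],0,0,0,0.]))[0,0]
    d=R.T@np.array([u[0],u[1],1]); return C+d*(z-C[2])/d[2]
def pick(x,y,yaw,zplate,N=25,opening=.95):
    "grip plate whose underside is at zplate"
    grip(opening); robot.movep([x,y,zplate+60],rv(yaw)); robot.servo_line([x,y,zplate-3.5],feed=90)
    grip(0.0,N); o=robot.observe(); print("grip",o["grip_width"]*92,o["grip_force"],o["contact_force"],o["tcp_pos"])
    robot.servo_line([x,y,zplate+90],feed=120); o=robot.observe(); print("lifted",o["grip_width"]*92,o["grip_force"],o["contact_force"],o["t"])
E
python3 - <<'E'
from h import *
I=viewer.camera_info("wrist"); R=np.array(I["R"]); C=-R.T@np.array(I["t"]); o=robot.observe()["tcp_pos"]
def at(x,y): J=dict(I); J["t"]=-R@(C+np.array([x,y,230])-np.array([o[0],o[1],230])); return J
J=at(540,233); px=project(J,[[531,233,50]])[0]+[0,5.5]; print(unproj(J,px,85))
g=cv2.cvtColor(cv2.imread("pics/w_round_pot.png"),cv2.COLOR_BGR2GRAY); J=at(506,231)
pr=project(J,[[531,233,85]])[0].astype(int); g=cv2.resize(g[pr[1]-40:pr[1]+40,pr[0]-40:pr[0]+40],None,fx=4,fy=4,interpolation=cv2.INTER_CUBIC)
c=cv2.HoughCircles(g,cv2.HOUGH_GRADIENT,1,200,param1=100,param2=20,minRadius=45,maxRadius=85)
for q in c[0][:3]: print(q, unproj(J,q[:2]/4+pr-40,85))
pick(510.9,-244.4,.17,80,20,.75)
E
```

```text
[533.97309773 233.02713643  85.        ]
[155.5 153.5  63.9] [533.37714176 234.84439898  85.        ]
grip 37.91384650750807 20.000198185443878 [ 0.03487153 -0.5167485   2.43962165] [ 511.02084714 -244.49556836   76.72141415]
lifted 37.83451922210598 19.999961256980896 [-0.41323534 -0.62320053 -0.7295328 ] 12.0
```

```bash
cat >> h.py <<'E'
def place(x,y,yaw,rim,opening):
    "lid plate underside 3.5 above TCP; lower until the plate bears on the rim"
    p=robot.observe()["tcp_pos"]; robot.servo_line([p[0],p[1],210],feed=250)
    robot.movep([x,y,210],rv(yaw)); robot.servo_line([x,y,rim+15],feed=150); robot.servo_line([x,y,rim+1],feed=40)
    f0=robot.observe()["contact_force"][2]; z=rim+1
    while z>rim-6:
        z-=.7; robot.servo_line([x,y,z],feed=10); f=robot.observe()["contact_force"]
        if abs(f[2]-f0)>4: break
    print("touch z",z,"expected",rim-3.5,"dF",f[2]-f0,f); robot.hold(.1)
    grip(opening); robot.servo_line([x,y,rim+60],feed=120); robot.servo_line([x,y,210],feed=250); print("t",robot.observe()["t"])
E
python3 - <<'E'
from h import *
place(533.5,233.6,0,85,.7)
robot.movep([520,233.6,230],rv(0)); I=viewer.camera_info("wrist"); im=viewer.read_camera("wrist")
b=look("round_lid",(533.5,233.6,0),77,I=I); print(b)
o=cv2.resize(im[...,::-1],None,fx=2,fy=2)
cv2.polylines(o,[np.round(project(I,corners("round_lid",(533.5,233.6,0),77))[24:]*2).astype(np.int32)],True,(0,0,255),1)
c=(project(I,[[533,233,80]])[0]*2).astype(int)
viewer.read_camera("side"); s=viewer.read_camera("side")[...,::-1]; q=project(viewer.camera_info("side"),[[533,233,80]])[0].astype(int)
cv2.imwrite("pics/p1.png",np.hstack([o[c[1]-150:c[1]+150,c[0]-150:c[0]+150],cv2.resize(s[q[1]-40:q[1]+60,q[0]-50:q[0]+50],(300,300))]))
E
```

```text
touch z 81.09999999999998 expected 81.5 dF 6.065428469571696 [-3.00790437 -0.95009964  5.28376427]
t 18.9333
(array([5.33842828e+02, 2.33653375e+02, 1.11297984e-01]), np.float64(0.9688902646649126), 0.79)
```

View pics/p1.png

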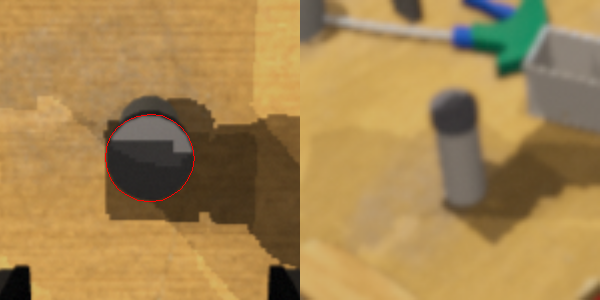

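The round lid is seated flush: the red prediction matches it in the left crop and it is level in the side view. Next is the square lid.

```bash
python3 - <<'E'
from h import *
for n,x,y,w in [("long_box",495,84,.42),("oblong_box",504,-76,-.42),("square_box",534,-396,.22)]:
    robot.movep([x,y,230],rv(0)); viewer.read_camera("wrist"); I=viewer.camera_info("wrist"); print(n,look(n,(x,y,w),0,I=I))
robot.movep([515,-244,210],rv(.17)); viewer.read_camera("wrist"); I=viewer.camera_info("wrist"); b=look("square_lid",(515,-244.5,.17),48,I=I); print(b)
x,y,w=np.array([515.2,-244.5,.175]) if b is None else (b[0]+[515.2,-244.5,.175])/2
pick(x,y,w,56,25,.9)
E
```

```text
long_box (array([4.95140203e+02, 8.57908941e+01, 4.20472325e-01]), np.float64(0.9865227368216929), 0.73)
oblong_box (array([ 5.04409668e+02, -7.54063420e+01, -4.14911111e-01]), np.float64(0.9802649611694838), 0.56)
square_box (array([ 5.33828389e+02, -3.96322744e+02,  2.35083469e-01]), np.float64(0.9691224268689057), 0.93)
(array([ 5.14956261e+02, -2.45718856e+02,  1.64704609e-01]), np.float64(0.9651881351277122), 0.75)
grip 55.759262798750484 24.975792467594147 [0.21100247 0.13270636 1.96787535] [ 515.24151706 -245.21232403   52.80170969]
lifted 55.83505397651177 24.975528717041016 [-0.10148085 -0.54981979 -0.21905055] 26.25
```

```bash
cat >> h.py <<'E'
def check(lid,p,z,fn):
    robot.movep([p[0]-10,p[1],230],rv(0)); I=viewer.camera_info("wrist"); im=viewer.read_camera("wrist")
    print(lid,look(lid,p,z,I=I)); o=cv2.resize(im[...,::-1],None,fx=2,fy=2)
    cv2.polylines(o,[np.round(project(I,corners(lid,p,z))[-4:]*2).astype(np.int32)],True,(0,0,255),1)
    c=(project(I,[[p[0],p[1],z]])[0]*2).astype(int)
    viewer.read_camera("side"); s=viewer.read_camera("side")[...,::-1]; q=project(viewer.camera_info("side"),[[p[0],p[1],z]])[0].astype(int)
    cv2.imwrite(fn,np.hstack([o[c[1]-150:c[1]+150,c[0]-150:c[0]+150],cv2.resize(s[q[1]-50:q[1]+50,q[0]-50:q[0]+50],(300,300))]))
E
python3 - <<'E'
from h import *
p=(533.8,-396.3,.229)
place(*p,90,.85)
check("square_lid",p,82,"pics/p2.png")
robot.movep([510,-242,210],rv(.16)); viewer.read_camera("wrist"); I=viewer.camera_info("wrist")
print(look("oblong_lid",(517.7,-242.2,.16),24,I=I),look("long_lid",(515.7,-241.5,0),0,I=I))
E
```

```text
touch z 86.09999999999998 expected 86.5 dF 5.469418417320228 [-2.18501647  0.66990715  5.38466054]
t 32.1
square_lid (array([ 5.33190427e+02, -3.96537996e+02,  2.33065921e-01]), np.float64(0.9718456088921461), 0.96)
None (array([ 5.16914081e+02, -2.42846073e+02,  9.65351750e-03]), np.float64(0.9772869674185464), 0.83)
```

View pics/p2.png

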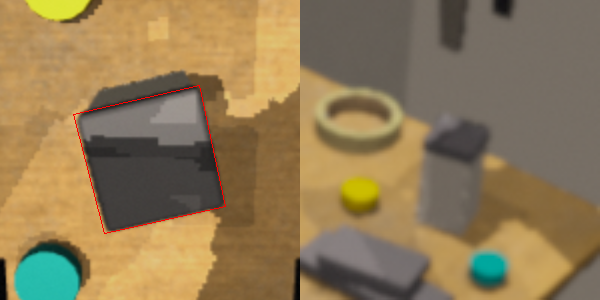

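The square lid is seated square and level. Next is the oblong lid.

```bash
python3 - <<'E'
from h import *
q=[]
for tx in (505,490):
    robot.movep([tx,-242,230],rv(0)); viewer.read_camera("wrist"); I=viewer.camera_info("wrist"); b=look("oblong_lid",(517.7,-242.2,.16),24,I=I); print(b)
    if b and b[1]>.95: q.append(b[0])
x,y,w=np.mean(q+[[517.7,-242.2,.167]],0); print(x,y,w)
pick(x,y,w,32,30,.9)
p=(504.4,-75.7,-.417)
place(*p,75,.85)
check("oblong_lid",p,67,"pics/p3.png")
for tx in (505,490):
    robot.movep([tx,-242,230],rv(0)); viewer.read_camera("wrist"); I=viewer.camera_info("wrist"); print(look("long_lid",(516,-242,0),0,I=I))
E
```

```text
(array([ 5.16963608e+02, -2.41745018e+02,  1.72432093e-01]), np.float64(0.9761823583848814), 0.56)
(array([ 5.18332795e+02, -2.42067766e+02,  1.83862259e-01]), np.float64(0.9793926761097163), 0.97)
517.6654677480968 -242.00426127875699 0.17443145089504644
grip 55.523123601073074 29.99621719121933 [-0.47919344  0.79716257  2.38779273] [ 517.81861749 -242.12778931   28.80081294]
lifted 55.797712803145046 29.995720982551575 [-0.02210317 -0.32404772 -0.76267683] 37.3333
touch z 71.09999999999998 expected 71.5 dF 7.217240778044662 [-2.42517592 -0.03765219  6.4844534 ]
t 43.6
oblong_lid (array([ 5.04383911e+02, -7.50704258e+01, -4.15755814e-01]), np.float64(0.9766660373796489), 0.93)
(array([ 5.17184746e+02, -2.41202860e+02,  8.04087444e-03]), np.float64(0.9755271344624957), 0.72)
(array([ 5.16748528e+02, -2.41809162e+02,  6.47099213e-03]), np.float64(0.97911227154047), 0.88)
```

View pics/p3.png

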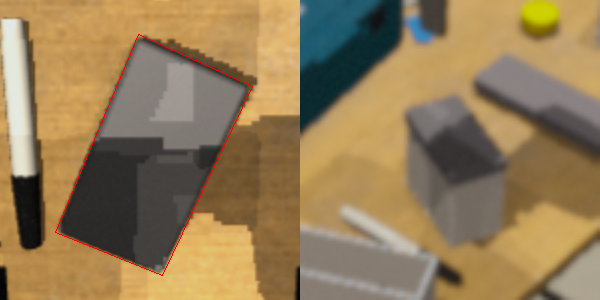

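The oblong lid is seated. Last is the long lid.

```bash
python3 - <<'E'
from h import *
pick(516.9,-241.6,.007,8,35,.9)
p=(495.3,85.3,.42)
place(*p,60,.85)
check("long_lid",p,52,"pics/p4.png"); print(robot.observe()["t"])
I=viewer.camera_info("side"); cv2.imwrite("pics/fin.png",viewer.read_camera("side")[...,::-1])
E
```

```text
grip 56.14112490336633 35.000009536743164 [-1.20909887 -0.59922852  2.86497147] [ 517.10181587 -241.7581509     4.83440292]
lifted 55.62636992820521 34.999011754989624 [-0.7305497  -0.04733779 -1.1730541 ] 48.7333
touch z 56.09999999999998 expected 56.5 dF 6.640646991836457 [-1.47964271  0.43095941  6.02802526]
t 55.675
long_lid (array([4.95412678e+02, 8.51206145e+01, 4.17504447e-01]), np.float64(0.9749522284769923), 0.83)
56.325
```

View pics/p4.png

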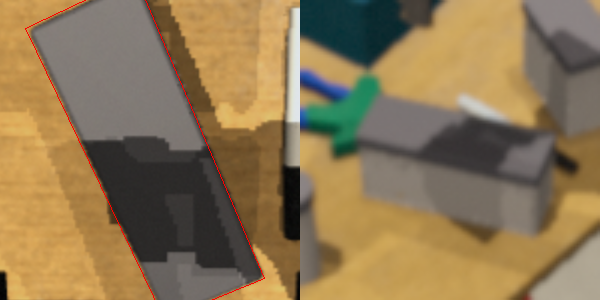

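View pics/fin.png

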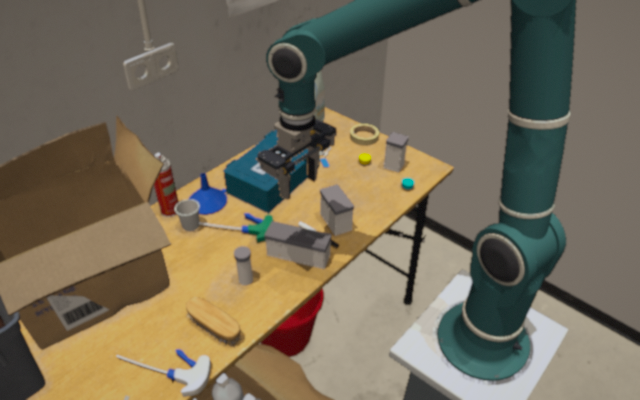

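All four containers are closed: pot (243,265), long box (298,243), oblong box (336,208) and square box (396,152). The stack is gone and the arm is clear of everything.

```bash
python3 -c "
from cell import robot
print(robot.job_done())"
```

```text
the job is handed in; nothing more can be done
None
```

All four lids are on their matching containers, level and down on the rims in the final camera checks, and the job was handed in at about 56 s.

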